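# Fill the polishing jar through the shutter funnel

## Task

Pick up the scoop by its bridge handle and pour all six stone pebbles into the wide funnel, then set the empty scoop back down upright on the bench. Then swing the funnel's sprung shutter lever all the way to its stop, without forcing it, keep it open until every pebble has dropped into the jar, and let it spring shut again. Leave the other things on the bench where they are.

Things in the scene. Friction and masses are not known exactly. Their poses are not given: they have to be found in the camera images.
- hopper: Filling stand, fixed to the bench: dark steel base plate 170 x 190 mm, a clear jar on it (88 mm outside, 80 mm inside, rim 86 mm above the bench), above it a bare steel funnel, and between the two a swing shutter. Origin on the bench under the axis of jar and funnel; z up. Grey column at its -y side, shutter pivot at its +y side.
- hopper_rim (a point): Centre of the funnel's rim, 165 mm above the bench. The rim is 168 mm across outside; the cone narrows over 53 mm to a neck 64 mm inside, whose lower end (96 mm above the bench) is closed by the shutter.
- jar_floor (a point): Centre of the jar's inner floor, 11 mm above the bench.
- shutter_pivot (a point): The shutter's vertical pivot axis, 62 mm from the funnel axis along the stand's +y, 90 mm above the bench.
- grip (a point): Upright wooden grip at the end of the shutter's lever, 16 to 20 mm thick, 82 mm tall; this point is the centre of its foot, 96 mm above the bench, so its top is 178 mm above the bench. It runs on a circle of 72 mm radius about the pivot. Released it stands at the stand's x = -43 mm, y = +120 mm; at the stop it is at x = +43 mm, y = +120 mm.
- shutter (a joint): Angle of the shutter and its lever, rad: 0 closed (a spring returns it), 1.29 at the stop, where the neck is fully open; seen from above it opens clockwise. The spring needs about 1 N at the grip to start and 5 N at the stop.
- scoop: Open-fronted aluminium scoop, 110 mm long (x), 76 mm wide (y), 34 mm high; its open mouth is at x = +55 mm, its closed back at x = -55 mm; floor 3 mm thick, walls 4 mm. A bridge handle spans it above the middle: a wooden bar along y, 16 mm thick (x), 68 mm long, from 58 to 82 mm above the underside, on two side straps. Origin at the centre of the underside, z up. About 200 to 350 g.
- pebble0: Rounded stone polishing pebble, 25 mm across and 22 mm high, about 22 g, one of six that start in the scoop; origin at its centre.
- pebble1: Rounded stone polishing pebble, 25 mm across and 22 mm high, about 22 g, one of six that start in the scoop; origin at its centre.
- pebble2: Rounded stone polishing pebble, 25 mm across and 22 mm high, about 22 g, one of six that start in the scoop; origin at its centre.
- pebble3: Rounded stone polishing pebble, 25 mm across and 22 mm high, about 22 g, one of six that start in the scoop; origin at its centre.
- pebble4: Rounded stone polishing pebble, 25 mm across and 22 mm high, about 22 g, one of six that start in the scoop; origin at its centre.
- pebble5: Rounded stone polishing pebble, 25 mm across and 22 mm high, about 22 g, one of six that start in the scoop; origin at its centre.
- offcut: Bystander: marble offcut, 70 x 60 x 50 mm; origin under its centre.
- chisel: Bystander: steel stone chisel lying along its x, 200 mm long, 14 mm thick; origin under its middle.
- brush: Bystander: wooden dusting brush lying along its x, 200 mm long; origin under its middle.
- disc: Bystander: grinding disc lying flat, 125 mm across, 8 mm thick; origin under its centre.
- tin: Bystander: wax tin, 72 mm across, 70 mm tall; origin under its centre.

How it is judged (in metres and radians):
On the way, in this order (a step that is already met when the one before it is completed fails the run):
1. all six pebbles lie in the funnel, above the closed shutter (horizontal distance between each of pebble0, pebble1, pebble2, pebble3, pebble4, pebble5 and hopper_rim below 0.08 m and z of pebble0 in the frame of hopper_rim between -0.07 and 0.005 m and z of pebble1 in the frame of hopper_rim between -0.07 and 0.005 m and z of pebble2 in the frame of hopper_rim between -0.07 and 0.005 m and z of pebble3 in the frame of hopper_rim between -0.07 and 0.005 m and z of pebble4 in the frame of hopper_rim between -0.07 and 0.005 m and z of pebble5 in the frame of hopper_rim between -0.07 and 0.005 m and value of joint shutter below 0.15 rad), for 0.2 s.
2. the scoop stands upright on the bench, let go (height (world z) of scoop below 0.008 m and angle between scoop's own z axis and vertical below 0.12 rad and linear speed of scoop below 0.03 m/s and contact force between scoop and the fingers below 0.1 N), for 0.2 s.
3. the shutter lever is at its stop (value of joint shutter above 1.22 rad), for 0.2 s.
At the end, for the whole second after the job is handed in: All six pebbles lie inside the jar (centres within 40 mm of its axis and less than 78 mm above its floor), the shutter is shut again (below 0.06 rad), and the scoop stands upright on the bench (underside within 8 mm of it, tilt under 0.12 rad), at rest (horizontal distance between each of pebble0, pebble1, pebble2, pebble3, pebble4, pebble5 and jar_floor below 0.04 m and z of pebble0 in the frame of jar_floor between 0 and 0.078 m and z of pebble1 in the frame of jar_floor between 0 and 0.078 m and z of pebble2 in the frame of jar_floor between 0 and 0.078 m and z of pebble3 in the frame of jar_floor between 0 and 0.078 m and z of pebble4 in the frame of jar_floor between 0 and 0.078 m and z of pebble5 in the frame of jar_floor between 0 and 0.078 m and value of joint shutter below 0.06 rad and height (world z) of scoop below 0.008 m and angle between scoop's own z axis and vertical below 0.12 rad and linear speed of scoop below 0.03 m/s); the robot touches nothing.
It fails at once if the shutter lever is pressed with more than 40 N (contact force between anything else and shutter above 40 N).
It fails at once if a bystander is moved more than 40 mm (distance of any of offcut, chisel, brush, disc, tin from where it was at the start of the episode above 0.04 m).
It also fails if it takes over 70 s, if anything falls off the work surface, if the arm or the gripper's body presses on something with over 40 N, if the wrist force passes 120 N, or if a joint passes its speed limit or range.

## Robot

A 6-joint arm with a two-finger parallel gripper is mounted at the origin on the work surface. World frame = base frame: x ahead of the robot, y to its left, z up, the work surface at z = 0. Lengths are in mm, angles in rad, forces in N, time in s.
With the tool pointing down it reaches from about 350 to 725 mm from the base axis. Payload 6 kg.
Tool frame: the origin (TCP) lies at the very end of the fingers, on their centre line; the grasp point (between the pads) lies 19 mm behind it; z points along the fingers, y is the line along which they close (so a half turn about z gives the same grasp; the last joint's range is limited). The gripper opens to 85 mm and grips with 20 to 120 N. Pads are 22 mm wide; open, the fingers measure 114 mm over their backs; the gripper's body (76 mm by 85 mm) begins 54 mm behind the grasp point. The pads swing forward as they close: fully open they stand 13 mm farther back than shut.
Start: joints at [-0.992, 0.04, 0.085, 0, -1.615, -0.334], TCP at [145.428, -582.086, 231.261] pointing down, gripper open.
Joint ranges: [-2.56, 2.56], [-1.29, 2.01], [-1.08, 1.49], [-3.29, 1.98], [-2.81, -0.18], [-2.99, 2.99]. Speed limits (rad/s): [2.57, 2.57, 3.01, 3.14, 3.14, 3.14].

## Interface

Orientations are given as a rotation vector (axis times angle).
In Python, from cell import move_ptp, movel, set_joints, command_gripper, sleep, inverse_kinematics, get_state, camera, PlanningError, close_job gives the robot as it stands. The module is installed in compiled form; this text tells all that it offers. Calls block until the motion is done:
- move_ptp(position, orientation): joint-space move of the TCP to a pose.
- movel(position, attitude=None, vel=150, threshold=None): straight line of the TCP; attitude=None keeps the orientation; vel is the mean speed in mm/s. With threshold (N) it stops when the force on the tool has changed by that much, and returns True; else False.
- set_joints(angles): joint-space move.
- command_gripper(opening, newtons=None): finger opening in mm; newtons is the grip in N (None keeps the last); returns when the fingers have stopped.
- sleep(seconds).
- inverse_kinematics(position, orientation): joint angles nearest the present ones, or None.
- get_state(): the state.
- camera(name): name is "scene" or "top" or "wrist"; returns a dict with "img" (480x640x3 uint8, red, green, blue), "mtx" (3x3 intrinsics, pixels), "xyz" and "attitude" of the camera in the world. Camera axes: x right, y down, z forward; pixel columns grow to the right and rows downward; lengths in mm; the calibration is good to about 2 mm. The wrist camera is an equidistant fisheye: a pixel r from the principal point sees the ray r / f radians off the axis. A picture is of the moment at which its call begins. There is no depth.
A pose or a line that the arm cannot do raises PlanningError and nothing moves.
- close_job(): hands the job in; it is judged then, once.
The state is a dict: "t": time; "qpos": joint angles; "joint_velocities": joint speeds; "joint_torque": joint torques, N m; "eef_pos": TCP position; "ee_rot": TCP orientation; "contact_force": force on the tool from outside, world axes, zero at the start; "wrist_torque": the same for the moment, N m; "opening": finger opening in mm; "grip_force": force on a finger pad.
Only numpy, scipy, OpenCV 4.12 (cv2) and the standard library are available. Lean on these libraries where they do the work, as an engineer would, in place of code of your own. Each camera call takes 0.05 s, during which the arm holds its last target. There are 200 camera calls.

## Working session

There is one attempt and no reset: what is moved stays moved. The work goes in short steps, each a Python script; the robot and the scene stay as the last script left them, time stands still between calls to the robot, and variables do not carry over. Pictures are saved under pics/ and viewed, at most 11 in all, crops included, and the job is handed in when it is done.

```bash
mkdir -p pics; cat > h.py <<'E'
import numpy as np, cv2
from scipy.spatial.transform import Rotation as R
from cell import *
def snap(n,f=None):
    c=camera(n)
    if f: cv2.imwrite(f'pics/{f}.png',c['img'][:,:,::-1])
    return c
def ray(c,u,v):
    K=np.array(c['mtx']); d=np.array([(u-K[0,2])/K[0,0],(v-K[1,2])/K[1,1],1.])
    a=np.array(c['attitude']); M=R.from_rotvec(a).as_matrix() if a.size==3 else a
    return np.array(c['xyz'],float),M@d
def onz(c,u,v,z):
    o,d=ray(c,u,v); return o+d*(z-o[2])/d[2]
E
python3 - <<'E'
from h import *
for n in('top','scene'):
    c=snap(n,n); print(n,c['mtx'],c['xyz'],c['attitude'])
s=get_state(); print(s)
E
```

```text
top [[537.96482032   0.         310.79034542]
 [  0.         537.96482032 233.83899865]
 [  0.           0.           1.        ]] [ 353.89155633  -16.27003788 1247.671778  ] [-2.10409444  2.15703883 -0.18050193]
scene [[596.3918942    0.         321.2590754 ]
 [  0.         596.3918942  241.42925622]
 [  0.           0.           1.        ]] [ 913.88398126 -521.17589558 1174.18361802] [-2.50636017 -0.76314004  0.21328207]
{'t': 0.1, 'qpos': array([-9.92323381e-01,  4.07562405e-02,  8.39194657e-02, -4.12817536e-04,
       -1.61551636e+00, -3.33691839e-01]), 'joint_velocities': array([ 0.00074445, -0.00044838,  0.00088036,  0.00106591,  0.00158455,
       -0.00012903]), 'joint_torque': array([-3.80840895e-03, -3.69348192e+01,  3.48282158e+01,  6.95164070e+00,
       -4.50058913e-03, -2.43986847e-05]), 'eef_pos': array([ 145.40089783, -581.80752091,  230.3801343 ]), 'ee_rot': array([ 3.83531689e-01, -3.11777485e+00, -2.48053864e-03]), 'contact_force': array([-0.67745156,  0.33926733, -0.36599293]), 'wrist_torque': array([-0.06482359,  0.04911188,  0.04052461]), 'grip_force': 0.0, 'opening': 85.48246253823503}
```

View pics/top.png

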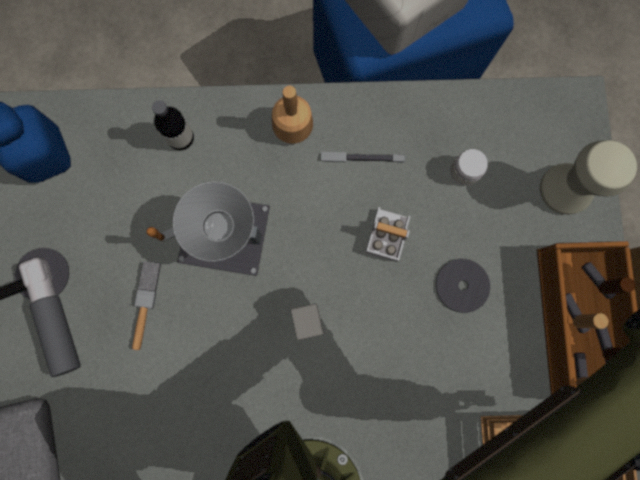

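View pics/scene.png

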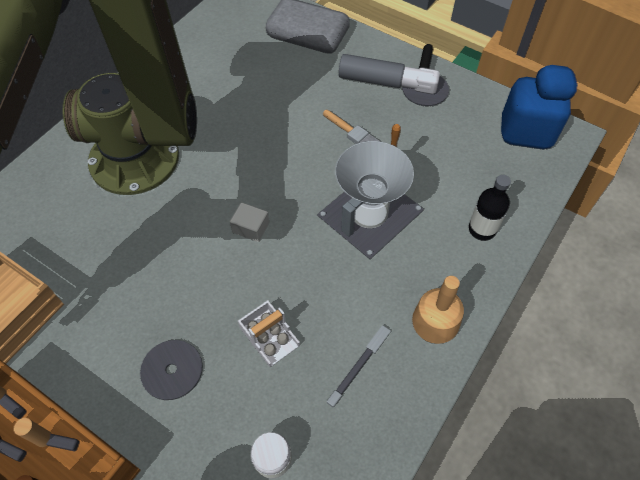

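The top view shows the funnel at about (215,222), the grip at (155,233), the column at (258,235), the scoop at (388,233) with its bar at (392,229), the offcut at (307,322) and the chisel at (362,157). The scene view shows the scoop at (268,332) and the funnel at (374,172). I still need to see which end of the scoop is open.

```bash
python3 - <<'E'
import cv2,numpy as np
a=cv2.imread('pics/top.png')[200:270,355:425]; b=cv2.imread('pics/scene.png')[290:370,230:310]
f=lambda x:cv2.resize(x,(400,400),interpolation=cv2.INTER_CUBIC)
cv2.imwrite('pics/crop1.png',np.hstack([f(a),f(b)]))
E
python3 - <<'E'
from h import *
for n in('top','scene'):
    c=snap(n); im=c['img']; hsv=cv2.cvtColor(im,cv2.COLOR_RGB2HSV)
    m=cv2.inRange(hsv,(5,110,80),(20,255,255))
    k,l,st,ce=cv2.connectedComponentsWithStats(m)
    for i in range(1,k):
        if 25<st[i,4]<2500:
            pts=np.argwhere(l==i)[:,::-1].astype(np.float32)
            r=cv2.minAreaRect(pts); print(n,st[i],ce[i].round(1),np.round(r[0],1),np.round(r[1],1),round(r[2],1), onz(c,*r[0],82).round(0))
E
```

```text
top [ 272   86   40   57 1262] [292.9 116. ] [293. 115.] [49.5 38.2] 45.0 [833.  18.  82.]
top [377 223  29  14 201] [391.4 229.6] [391.5 229.5] [28.4  7.4] 16.7 [ 561. -194.   82.]
top [147 227  10  10  74] [151.3 231.2] [151.2 231.3] [9.2 8.5] 45.0 [570. 335.  82.]
top [631 289   7  23 108] [633.8 300.2] [633.7 300. ] [22.1  5. ] 82.4 [ 394. -706.   82.]
top [133 308  14  41 308] [139.3 328.3] [139.3 328.1] [ 7.8 41.3] 10.6 [361. 356.  82.]
top [487 420   4  20  44] [488.2 430.5] [488.  429.6] [19.   2.8] 83.7 [ 136. -372.   82.]
top [482 422   3  21  39] [482.8 432.4] [482.7 432. ] [20.1  1.8] 85.6 [ 132. -361.   82.]
top [493 422  19  13 141] [500.3 426.9] [502.2 427.9] [11.2 18.5] 85.2 [ 139. -401.   82.]
scene [324 110  29  22 217] [337.1 120.4] [337.  120.4] [32.1  7. ] 34.7 [390. 323.  82.]
scene [391 124   9  22 132] [394.8 133.6] [394.6 134.3] [ 7.6 21. ] 9.5 [528. 362.  82.]
scene [   0  252   48   81 1969] [ 15.7 290. ] [ 23.5 292. ] [80. 47.] 90.0 [ 113. -418.   82.]
scene [ 413  276   50   67 2084] [439.3 312.1] [437.5 309. ] [66. 49.] 90.0 [829.  17.  82.]
scene [  0 290  56  61 747] [ 25.2 318.2] [ 23.8 318.8] [10.6 77.8] 45.0 [ 158. -458.   82.]
scene [252 310  30  27 314] [266.7 322.8] [266.9 322.6] [10.3 33. ] 56.3 [ 563. -197.   82.]
```

View pics/crop1.png

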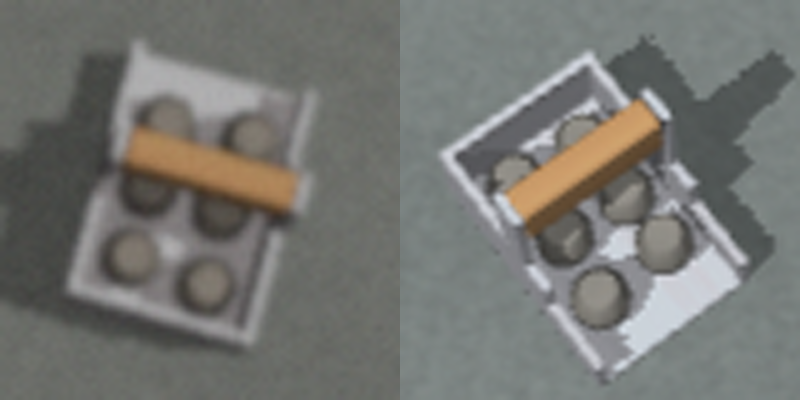

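The mouth (bottom right in the scene crop, top in the top crop) faces roughly world +x, and all six pebbles lie in the scoop. Next I'll measure the rim, the grip and the scoop's heading.

```bash
python3 - <<'E'
from h import *
T=snap('top');S=snap('scene')
def tri(a,b):
    o,d=ray(T,*a);p,e=ray(S,*b); d/=np.linalg.norm(d);e/=np.linalg.norm(e)
    A=np.stack([d,-e],1); s=np.linalg.lstsq(A,p-o,rcond=None)[0]
    q,r=o+d*s[0],p+e*s[1]; return ((q+r)/2).round(1),np.linalg.norm(q-r).round(1)
def comp(c,near):
    m=cv2.inRange(cv2.cvtColor(c['img'],cv2.COLOR_RGB2HSV),(5,110,60),(20,255,255))
    k,l,st,ce=cv2.connectedComponentsWithStats(m); i=min(range(1,k),key=lambda i:np.hypot(*(ce[i]-near))+1e3*(st[i,4]<25))
    return np.argwhere(l==i)[:,::-1].astype(np.float32)
# bar: long ends
def ends(P):
    cx=P.mean(0);u=np.linalg.svd(P-cx,full_matrices=False)[2][0]; u*=np.sign(u[0]); s=(P-cx)@u
    return cx,u,s.min()-.5,s.max()+.5
# top: project bar pixels on z=76ish
P=comp(T,(391,229)); W=np.array([onz(T,*p,80)[:2] for p in P]); r=cv2.minAreaRect(W.astype(np.float32)); print('bar top',np.round(r[0],1),np.round(r[1],1),r[2])
P2=comp(S,(266,322)); W=np.array([onz(S,*p,72)[:2] for p in P2]); r=cv2.minAreaRect(W.astype(np.float32)); print('bar scene',np.round(r[0],1),np.round(r[1],1),r[2])
print('bar tri',tri(P.mean(0),P2.mean(0)))
# grip
G=comp(T,(151,231)); H=comp(S,(395,134)); print('grip px',G.min(0),G.max(0),H.min(0),H.max(0),tri(G.mean(0),H.mean(0)))
gt=H[H[:,1]<=H[:,1].min()+5].mean(0); print('top z178 T far',onz(T,*G.mean(0),170).round(1),'S',onz(S,*gt,176).round(1),gt)
# rim
g=cv2.medianBlur(cv2.cvtColor(T['img'],cv2.COLOR_RGB2GRAY),3)
for Z,c in((165,T),):
    h=cv2.HoughCircles(g[150:300,150:290],cv2.HOUGH_GRADIENT,1,200,param1=80,param2=15,minRadius=35,maxRadius=48); print(h)
    if h is not None:
        x,y,rr=h[0,0]; x+=150;y+=150; print('rim',onz(T,x,y,165).round(1),'R',np.linalg.norm(onz(T,x+rr,y,165)-onz(T,x,y,165)))
# rim in scene: bright grey mask
for n,c,b in(('T',T,(165,265,172,270)),('S',S,(328,420,138,210))):
    im=c['img'].astype(int); x0,x1,y0,y1=b; 
    sub=im[y0:y1,x0:x1]; d=sub[:,:,1]-(sub[:,:,0]+sub[:,:,2])/2
    m=((d<3)&(sub.mean(2)>85)).astype(np.uint8)
    cs=max(cv2.findContours(m,0,1)[0],key=cv2.contourArea); e=cv2.fitEllipse(cv2.convexHull(cs)); print(n,np.add(e[0],(x0,y0)).round(1),np.round(e[1],1),e[2],onz(c,*np.add(e[0],(x0,y0)),165).round(1))
    cv2.imwrite(f'pics/m{n}.png',cv2.resize(m*255,None,fx=4,fy=4))
E
python3 -c "
import cv2,numpy as np
a,b=cv2.imread('pics/mT.png'),cv2.imread('pics/mS.png')
o=np.zeros((400,780,3),np.uint8);o[:a.shape[0],:a.shape[1]]=a;o[:b.shape[0],404:404+b.shape[1]]=b;cv2.imwrite('pics/mm.png',o)"
```

```text
bar top [ 561.2 -193.9] [62.3 16.9] 71.07112884521484
bar scene [ 559.8 -193.7] [66.5 22.4] 72.8055648803711
bar tri (array([ 561.4, -195. ,   75.1]), np.float64(0.7))
grip px [147. 227.] [161. 239.] [391. 124.] [399. 145.] (array([553.4, 308.3, 152.5]), np.float64(2.7))
top z178 T far [551.1 304.2 170. ] S [552.6 305.8 176. ] [395.69232  126.948715]
[[[61.5 70.5 40.8]]]
rim [574.3 187.2 165. ] R 83.80730893096876
T [211.4 218.8] [84.4 93.9] 70.99398803710938 [577.9 187.4 165. ]
S [371.4 175.9] [78.4 81.4] 50.28543472290039 [574.5 169.2 165. ]
```

View pics/mm.png

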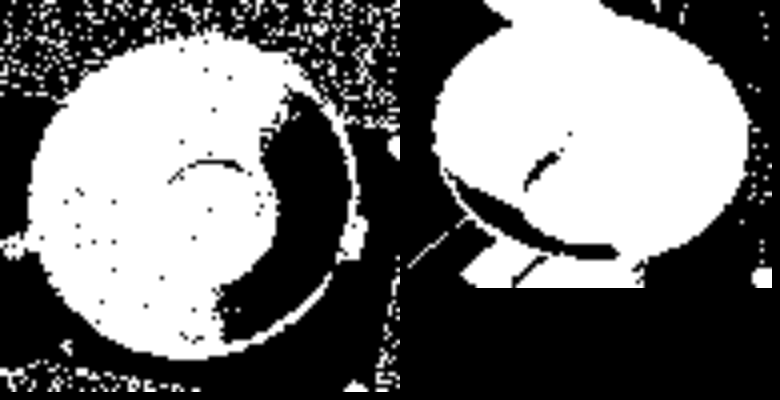

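```bash
cat >> h.py <<'E'
BAR0=np.array([561.,-194.,70.]); HEAD0=np.deg2rad(-18)
def pose(bar,head,tilt,s):
    """tool pose holding the bar; scoop x at heading head, mouth pitched down by tilt"""
    Sc=(R.from_euler('z',head)*R.from_euler('y',tilt)).as_matrix()
    z=-Sc[:,2]; y=s*Sc[:,0]; x=np.cross(y,z); M=R.from_matrix(np.stack([x,y,z],1))
    return np.asarray(bar,float)+19*z, M.as_rotvec()
def pourbar(rim,head,tilt,back,lipz):
    """bar centre so that the mouth lip is `back` mm behind the rim centre, at lipz"""
    d=np.array([np.cos(head),np.sin(head),0]); c,s=np.cos(tilt),np.sin(tilt)
    return np.append(rim[:2],lipz)-d*(back+55*c-67*s)+np.array([0,0,55*s+67*c])
E
python3 - <<'E'
from h import *
S=snap('scene'); print('rim scene',onz(S,374.6,172,165).round(1),onz(S,335.5,172,165).round(1),onz(S,414,172,165).round(1))
T=snap('top'); print('rim top',onz(T,213.5,221,165).round(1)); a=onz(T,254,270,8);b=onz(T,266,209,8); print(a.round(),b.round(),np.rad2deg(np.arctan2(*(b-a)[1::-1])))
rim=np.array([574,185.])
for s in(1,-1):
    print(s,'grasp',np.round(inverse_kinematics(*pose(BAR0,HEAD0,0,s)),2),np.round(inverse_kinematics(*pose(BAR0+[0,0,210],HEAD0,-.15,s)),2))
    for hd in range(-180,180,30):
        h=np.deg2rad(hd); q=[inverse_kinematics(*pose(pourbar(rim,h,t,25,185),h,t,s)) for t in(-.15,.5,1.0,1.3)]
        if all(x is not None for x in q): print(hd,*[np.round(x,2) for x in q])
        else: print(hd,[x is not None for x in q])
E
```

```text
rim scene [574.8 181.6 165. ] [506.  135.6 165. ] [644. 228. 165.]
rim top [573.2 183.1 165. ]
[487. 117.   8.] [631.  88.   8.] -11.504876412645055
1 grasp [ 0.    0.08 -0.21  0.   -1.29  2.82] [ 0.03 -0.1  -0.03  0.05 -1.51  2.79]
-180 [True, True, True, False]
-150 [True, True, True, False]
-120 [ 0.72  0.34  0.39  0.05 -1.76  0.33] [ 0.53 -0.17 -0.06 -0.25 -1.24  0.54] [ 0.18 -0.37 -0.26 -0.82 -1.07  1.04] [-0.13 -0.35 -0.35 -1.28 -1.19  1.46]
-90 [ 0.81  0.2   0.2   0.1  -1.68  0.76] [ 0.43 -0.02  0.14 -0.45 -1.51  1.12] [ 0.02  0.02  0.12 -1.   -1.61  1.47] [-0.17  0.12  0.09 -1.29 -1.73  1.65]
-60 [ 0.88  0.01 -0.01  0.14 -1.6   1.21] [ 0.41  0.14  0.32 -0.51 -1.79  1.58] [ 0.07  0.35  0.5  -1.   -2.03  1.7 ] [-0.07  0.5   0.54 -1.28 -2.16  1.7 ]
-30 [ 0.89 -0.17 -0.19  0.15 -1.53  1.72] [ 0.45  0.27  0.45 -0.45 -2.02  2.03] [ 0.19  0.63  0.85 -0.96 -2.4   1.88] [ 0.06  0.81  1.   -1.36 -2.57  1.64]
0 [True, True, True, False]
30 [True, False, True, False]
60 [ 0.52 -0.2  -0.14 -0.07 -1.51 -2.62] [ 0.71  0.29  0.26  0.18 -2.01 -2.76] [ 0.76  0.69  0.54  0.35 -2.37 -2.73] [ 0.7
[... 1251 characters left out ...]
   -1.36 -2.57 -1.5 ]
0 [True, True, True, False]
30 [True, True, True, False]
60 [ 0.52 -0.2  -0.14 -0.07 -1.51  0.52] [ 0.71  0.29  0.26  0.18 -2.01  0.38] [ 0.76  0.69  0.54  0.35 -2.37  0.41] [ 0.77  0.9   0.63  0.48 -2.54  0.48]
90 [ 0.43 -0.02  0.05 -0.14 -1.58  1.14] [ 0.77  0.17  0.06  0.36 -1.81  0.82] [ 0.9   0.42  0.08  0.63 -2.03  0.72] [ 0.92  0.57  0.07  0.76 -2.15  0.68]
120 [ 0.41  0.16  0.25 -0.15 -1.67  1.67] [ 0.81  0.01 -0.14  0.48 -1.57  1.25] [ 0.99  0.09 -0.37  0.86 -1.67  0.94] [ 1.03  0.2  -0.46  1.04 -1.78  0.79]
150 [ 0.45  0.32  0.42 -0.13 -1.76  2.15] [ 0.8  -0.14 -0.3   0.5  -1.32  1.71] [ 0.97 -0.29 -0.76  1.07 -1.27  1.21] [ 0.98 -0.25 -0.93  1.4  -1.35  0.92]
```

```bash
python3 - <<'E'
from h import *
command_gripper(60,60)
p,o=pose(BAR0,HEAD0,0,-1)
move_ptp(p+[0,0,110],o)
snap('top','pre')
print(movel(p,o,vel=90,threshold=15))
command_gripper(0,100)
s=get_state(); print(s['t'],s['eef_pos'].round(1),s['opening'],s['grip_force'],s['contact_force'].round(1))
movel(p+[0,0,40],o,vel=60)
s=get_state(); print(s['t'],s['opening'],s['grip_force'],s['contact_force'].round(1))
snap('scene','lift')
E
```

```text
False
4.7333 [ 561.5 -194.1   51.5] 14.802059239904708 97.4212896823883 [2.2 0.1 0.2]
5.55 14.612191402848678 97.56536364555359 [-0.4 -0.2 -4. ]
```

```bash
python3 - <<'E'
from h import *
rim=np.array([573.5,182.5]); h=np.deg2rad(90)
movel(*pose(BAR0+[0,0,215],HEAD0,-.12,-1),vel=120)
pre=pourbar(rim,h,-.12,25,190); print(pre)
movel(*pose([pre[0],pre[1],285],h,-.12,-1),vel=110)
movel(*pose(pre,h,-.12,-1),vel=60)
s=get_state(); print(s['t'],s['opening'],s['contact_force'].round(1),s['eef_pos'].round(0))
a=snap('scene')['img'];b=snap('top')['img']
cv2.imwrite('pics/carry.png',np.hstack([a[60:360,200:560],b[120:420,100:460]])[:,:,::-1])
E
```

```text
[573.5         94.87480714 249.9340072 ]
10.75 14.569655125638352 [ 0.6 -0.5 -4.3] [574.  97. 231.]
```

View pics/carry.png

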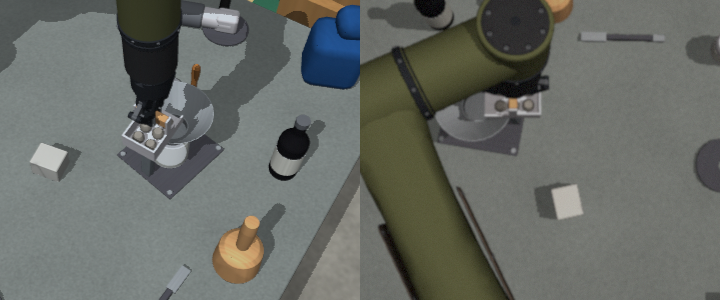

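The scoop is level over the funnel's -y side at about (150,132) in the left half, with the pebbles inside and the mouth toward the funnel. Now I'll pour.

```bash
python3 - <<'E'
from h import *
rim=np.array([573.5,182.5]); h=np.deg2rad(90)
for t in np.arange(0,1.16,.12):
    movel(*pose(pourbar(rim,h,t,25,184),h,t,-1),vel=40)
    f=get_state()['contact_force']; print(t.round(2),f[2].round(2),end=' | ')
sleep(.3)
s=get_state(); print(s['t'],s['opening'],s['contact_force'].round(1))
a=snap('scene')['img'];b=snap('top')['img']
cv2.imwrite('pics/pour.png',np.hstack([a[60:360,200:560],b[120:420,100:460]])[:,:,::-1])
E
```

```text
0.0 -5.79 | 0.12 -3.94 | 0.24 -4.87 | 0.36 -3.16 | 0.48 -4.46 | 0.6 -4.71 | 0.72 -3.36 | 0.84 -4.13 | 0.96 -3.23 | 1.08 -2.46 | 14.7333 14.471458270647409 [-1.  -0.6 -3.6]
```

View pics/pour.png

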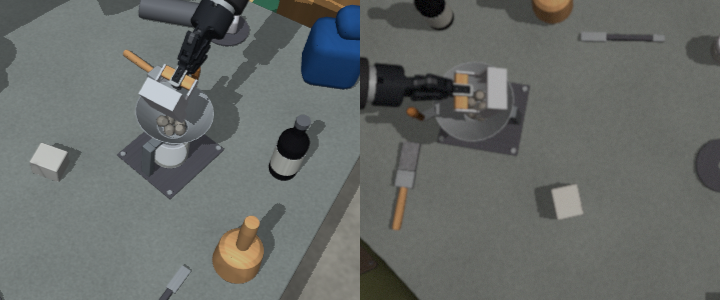

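Pebbles are in the funnel at about (172,125) in the left half. I'll tilt further to be sure the scoop is empty, back off level, and count them.

```bash
python3 - <<'E'
from h import *
rim=np.array([573.5,182.5]); h=np.deg2rad(90)
for t in (1.2,1.3,1.15,1.3):
    movel(*pose(pourbar(rim,h,t,25,186),h,t,-1),vel=40)
sleep(.3)
for t in (.9,.45,0):
    movel(*pose(pourbar(rim,h,t,25,195+40*(1.3-t)),h,t,-1),vel=90)
movel(*pose(BAR0+[0,0,190],HEAD0,0,-1),vel=170)
s=get_state(); print(s['t'],s['opening'],s['contact_force'].round(1))
a=snap('scene')['img'];b=snap('top')['img']
f=lambda x:cv2.resize(x,(400,400),interpolation=cv2.INTER_CUBIC)
cv2.imwrite('pics/after.png',np.hstack([f(a[120:220,325:425]),f(b[170:270,165:265])])[:,:,::-1])
cv2.imwrite('pics/after_s.png',a[:,:,::-1])
E
```

```text
20.5333 14.63498245613033 [-0.2  0.3 -2.9]
```

View pics/after.png

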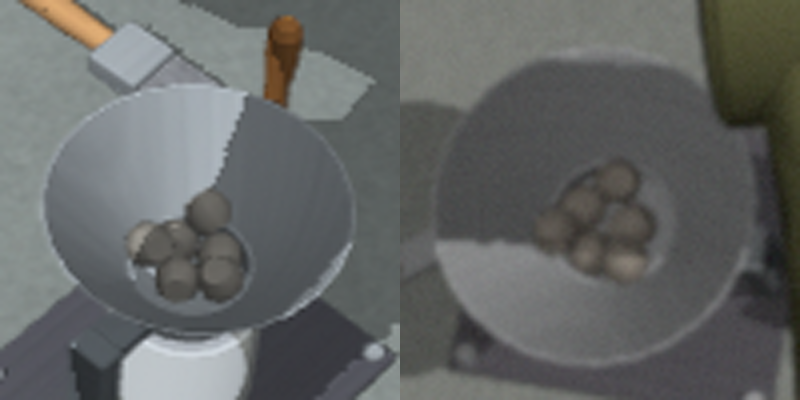

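View pics/after_s.png

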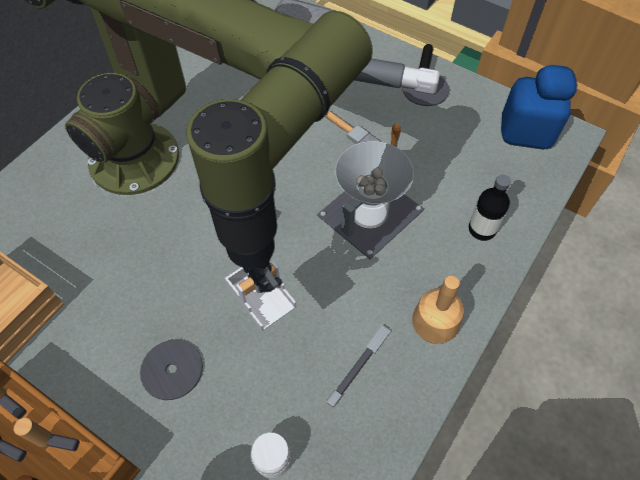

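All six pebbles are in the funnel (six blobs in both crops), and the scoop at (262,300) is empty. I'll set it down where it came from and check the lever arc.

```bash
cat >> h.py <<'E'
RIM=np.array([573.5,182.5]); YAW=np.deg2rad(-10.5)
def lever(q,z,s):
    """tool pose caging the lever grip at shutter angle q; fingers close along the arc's tangent"""
    f=np.arctan2(58,-43)-q; r=R.from_euler('z',YAW)
    p=r.apply([72*np.cos(f),62+72*np.sin(f),0])[:2]+RIM
    y=s*r.apply([np.sin(f),-np.cos(f),0]); zz=np.array([0,0,-1.])
    return np.append(p,z),R.from_matrix(np.stack([np.cross(y,zz),y,zz],1)).as_rotvec()
E
python3 - <<'E'
from h import *
p,o=pose(BAR0,HEAD0,0,-1)
movel(p+[0,0,12],o,vel=130)
print(movel(p+[0,0,-4],o,vel=20,threshold=4),get_state()['eef_pos'].round(1))
sleep(.2); command_gripper(45,60); sleep(.2)
movel(p+[0,0,130],o,vel=120)
s=get_state(); print(s['t'],s['contact_force'].round(1))
for sg in(1,-1):
    for q in(0,.65,1.35): 
        x=inverse_kinematics(*lever(q,125,sg)); print(sg,q,lever(q,125,sg)[0].round(0),None if x is None else x.round(2))
snap('scene','down')
E
```

```text
True [ 561.1 -194.    51.4]
24.7833 [ 0.6  0.7 -0.4]
1 0 [553. 308. 125.] [ 0.82  0.14 -0.   -0.   -1.43  2.77]
1 0.65 [599. 314. 125.] [ 0.78  0.25  0.13  0.   -1.44  2.17]
1 1.35 [641. 288. 125.] [ 0.71  0.32  0.21  0.   -1.46  1.54]
-1 0 [553. 308. 125.] [ 0.82  0.14 -0.    0.   -1.43 -0.37]
-1 0.65 [599. 314. 125.] [ 0.78  0.25  0.13  0.   -1.44 -0.97]
-1 1.35 [641. 288. 125.] [ 0.71  0.32  0.21 -0.   -1.46 -1.6 ]
```

View pics/down.png

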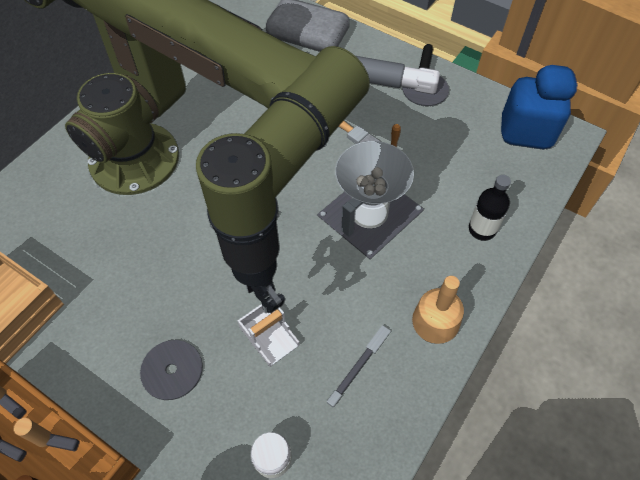

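The scoop stands upright and free at about (268,332), and the pebbles are still in the funnel. Next is the lever.

```bash
python3 - <<'E'
from h import *
e=get_state(); movel(e['eef_pos']+[0,0,90],vel=150)
p,o=lever(0,265,-1); move_ptp(p,o)
command_gripper(46,20)
print('down',movel(lever(0,128,-1)[0],o,vel=90,threshold=6))
s=get_state(); print(s['t'],s['eef_pos'].round(1),s['contact_force'].round(1))
command_gripper(30,20)
s=get_state(); print(s['opening'],s['grip_force'],s['contact_force'].round(1))
hit=False
for q in np.arange(.1,1.15,.1):
    hit=movel(*lever(q,128,-1),vel=50,threshold=9); f=get_state()['contact_force']
    print(round(q,2),hit,f.round(1))
    if hit: break
E
```

```text
down False
29.2917 [553.4 308.4 128.7] [-0.1  0.6  0.5]
30.51090957745262 0.0 [ 0.1 -1.1 -0.2]
0.1 False [-0.4  0.4 -0.2]
0.2 False [-1.7  0.5  0.1]
0.3 False [-3.   0.9 -0.7]
0.4 False [-2.1  1.5 -0.8]
0.5 False [-3.   2.3 -1. ]
0.6 False [-3.5  2.1 -1.4]
0.7 False [-2.6  2.7 -1.1]
0.8 False [-2.9  4.8 -2.2]
0.9 False [-2.5  4.9 -1.5]
1.0 False [-1.3  4.8 -2.3]
1.1 False [-1.8  5.5 -2.1]
```

```bash
python3 - <<'E'
from h import *
for q in np.arange(1.14,1.5,.03):
    hit=movel(*lever(q,128,-1),vel=25,threshold=6); sleep(.1); f=np.linalg.norm(get_state()['contact_force'])
    print(round(q,2),hit,f.round(1),end=' | ')
    if hit or f>11: break
sleep(1.5)
s=get_state(); print(s['t'],s['contact_force'].round(1))
a=snap('scene')['img'];b=snap('top')['img']
f=lambda x:cv2.resize(x,(400,400),interpolation=cv2.INTER_CUBIC)
cv2.imwrite('pics/open.png',np.hstack([f(a[110:230,315:435]),f(b[160:280,155:275])])[:,:,::-1])
E
```

```text
1.14 False 6.8 | 1.17 False 5.0 | 1.2 False 7.1 | 1.23 False 6.9 | 1.26 False 7.1 | 1.29 False 5.8 | 1.32 False 6.2 | 1.35 False 7.0 | 1.38 False 8.3 | 1.41 False 15.4 | 37.8167 [-10.   10.2   0.8]
```

View pics/open.png

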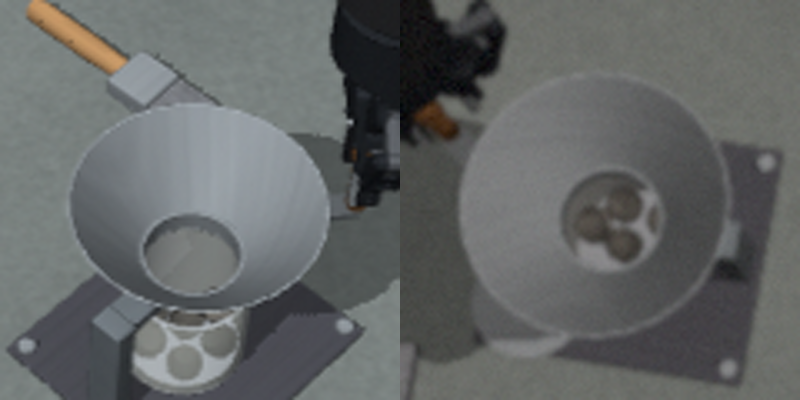

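The funnel is empty and open, and the pebbles lie in the jar at about (185,350) in the left half. The 15 N force confirms the stop was reached. I'll ease the lever back, release it and retreat.

```bash
python3 - <<'E'
from h import *
for q in np.arange(1.2,-.01,-.2): movel(*lever(max(q,0),128,-1),vel=60)
command_gripper(46,20); sleep(.3)
s=get_state(); print(s['contact_force'].round(1))
p,o=lever(0,270,-1); movel(p,o,vel=100)
movel([450,60,330],o,vel=200); sleep(.5)
s=get_state(); print(s['t'],s['contact_force'].round(1))
a=snap('scene')['img']
cv2.imwrite('pics/final.png',a[:,:,::-1])
T=snap('top'); m=cv2.inRange(cv2.cvtColor(a,cv2.COLOR_RGB2HSV),(5,110,60),(20,255,255))[118:150,385:410]
print(np.argwhere(m)[:,::-1].mean(0)+[385,118])
E
```

```text
[0.8 0.4 0.3]
44.8583 [ 0.1  0.  -0.4]
[395.03448276 133.60689655]
```

View pics/final.png

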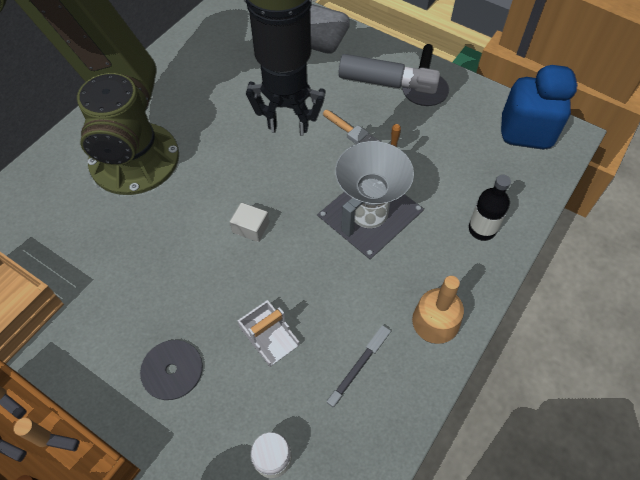

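The grip is back at its start pixel (395,133.6), the funnel is empty, the scoop is upright at (268,332), and the bystanders haven't moved.

```bash
python3 -c "
from cell import *
print(close_job())"
```

```text
the job is handed in; nothing more can be done
None
```

I handed the job in at about 45 s: the final pictures show the pebbles in the jar (funnel empty), the shutter sprung shut, the scoop upright on the bench and the bystanders where they were; the system returned no verdict.

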